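# Draw the calibration pump's plunger to its ring and hold it

## Task

Swing the cam lever of the leaning calibration pump fully open so that it frees the plunger's flange, leaving the plunger home meanwhile. Then take the plunger by its knob and draw it smoothly, straight along the leaning bore, 55 mm out, until the ring engraved on its shaft is level with the barrel's mouth; never draw it right out or force it sideways in the bore, and leave everything else on the bench where it stands. Finish while still gripping the plunger there and holding it still: do not let go.

Things in the scene. Friction and masses are not known exactly. Their poses are not given: they have to be found in the camera images.
- barrel: The pump's square aluminium barrel, 64 x 64 x 130 mm, fixed to a dark foot plate 150 x 170 x 14 mm; immovable. Origin: centre of its lower end, on the bore axis, 50 mm above the bench. z: bore axis, out of the open upper end, leaning 0.35 rad (20 deg) from vertical towards the robot's side; x: away from the robot and up; y: level, to the left. Turned up to 0.45 rad either way.
- mouth (a point): Centre of the bore's mouth in the barrel's flat upper face, 130 mm along the barrel's z from its origin; axes as the barrel's. The bore is 23 mm wide and 112 mm deep.
- plunger: The loose steel plunger (0.25 to 0.5 kg), guided only by the bore; let go, it slides down. z: along it, outwards. Origin: centre of the underside of its round flange (52 mm wide, 6 mm thick), which lies on the barrel's upper face when home. Below it a shaft 22 mm wide, 105 mm long; above it a neck 18 mm wide, 30 mm long, then the knob.
- knob (a point): Centre of the plunger's grey plastic round knob (36 mm diameter, 38 mm high), on the plunger's axis, 55 mm above the flange's underside, so 55 mm beyond the mouth when home. Same axes as the plunger.
- ring (a point): Centre, on the plunger's axis, of the ring engraved on its shaft (dark line 3 mm high), 55 mm below the flange's underside: 55 mm inside the bore when home.
- cam_lever (a joint): Angle of the steel cam lever on the barrel's upper face; it turns clockwise, seen looking down on the mouth, as the value grows. 0 to 0.3 rad at the start: its lobe lies 2 mm above the flange and blocks it. Clear of the flange from 0.9 rad; fully open at the 1.5 rad stop. Friction: about 1.2 N at the post; it stays where left.
- lever_pivot (a point): On the lever's pivot axis (parallel to the bore), 18 mm above the barrel's upper face, 48 mm to the left (barrel +y) of the bore axis.
- lever_post (a point): Centre of the lever's upright grey plastic handle post, 70 mm from the pivot; 16 mm wide, parallel to the bore, reaching 55 mm above the barrel's upper face; this point is 37 mm above it. The arm below (14 mm wide) spans 8 to 18 mm. At 0 rad the post is to the left of the pivot and nearer the robot (barrel -x, +y, at 45 deg), at 1.5 rad on the far left (+x, +y).
- beaker_rim (a point): Bystander: centre of the rim of a glass beaker, 66 mm wide and 85 mm high, right of the pump; leave it alone.
- reagent: Bystander: white bottle, 60 mm wide, 120 mm high, origin under its centre, behind the pump; leave it alone.
- jar: Bystander: amber jar, 56 mm wide, 70 mm high, origin under its centre, behind the pump; leave it alone.
- spatula: Bystander: steel lab spoon 170 mm long lying on the bench, origin under its middle; leave it alone.
- dish: Bystander: shallow glass dish 90 mm wide, 16 mm high, origin under its centre; leave it alone.
- weight: Bystander: brass balance weight 34 mm wide, 48 mm high, origin under its centre; leave it alone.
- vial: Bystander: small glass vial with a white cap, 26 mm wide, 55 mm high, origin under its centre; leave it alone.
Things that resemble listed ones, but are neither listed nor needed, are in the scene too. Leave any purple or yellow look-alike of the plunger alone.

How it is judged:
By the outcome, as a careful person would: the job done as asked, in the order asked, and still so for the second after the job is handed in, while the arm keeps its last pose, push and grip.
It also fails if it takes over 56 s, if anything falls off the work surface, if the arm or the gripper's body presses on something with over 40 N, if the wrist force passes 120 N, or if a joint passes its speed limit or range.

## Robot

A 6-joint arm with a two-finger parallel gripper is mounted at the origin on the work surface. World frame = base frame: x ahead of the robot, y to its left, z up, the work surface at z = 0. Lengths are in mm, angles in rad, forces in N, time in s.
With the tool pointing down it reaches from about 350 to 775 mm from the base axis. Payload 7.3 kg.
Tool frame: the origin (TCP) lies at the very end of the fingers, on their centre line; the grasp point (between the pads) lies 19 mm behind it; z points along the fingers, x is the direction in which the jaws open and shut, and the axes are right-handed (so a half turn about z gives the same grasp; the last joint's range is limited). The gripper opens to 92 mm and grips with 3 to 60 N. Pads are 19 mm wide; open, the fingers measure 130 mm over their backs; the gripper's body (75 mm by 190 mm) begins 47 mm behind the grasp point.
Start: joints at [1.138, 0.342, 1.524, -0, 1.275, -0.146], TCP at [148.499, 503.58, 226.741] pointing down, gripper open.
Joint ranges: [-2.53, 2.53], [-0.77, 2.02], [0.04, 2.7], [-1, 4.14], [0.28, 2.66], [-3.11, 3.11]. Speed limits (rad/s): [2.57, 2.57, 3.14, 3.14, 3.14, 3.14].

## Interface

Orientations are given as [roll, pitch, yaw] about the fixed x, y, z axes, in that order (R = Rz(yaw) Ry(pitch) Rx(roll)).
In Python, from plant import bot, capture, camera_params gives the robot as it stands.
- The arm moves only by the shell command python3 -m jog 'ROWS' [OPENING]. ROWS is a JSON object of lists of equal length, an entry for each row: "xyz": the shift along the world's x, y, z as a fraction of full scale, a list of three; "angular": the turn, a rotation vector about the world's x, y, z as a fraction of full scale, a list of three. In form: {"xyz": [[x, y, z], ...], "angular": [[wx, wy, wz], ...]}. A call has 1 to 10 rows; each row shifts and turns the pose as measured when the row begins; what a row does not reach is not made up. Full scale, the value 1, is 2 cm for a shift and 6 degrees for a turn. A row lasts 1/10 s, in which the tool goes at most 50 mm and 8.59 degrees, less where a joint would pass 70% of its speed; a pose out of reach is approached as far as the arm can. A call with a number of a shift or a turn outside -1 to 1 is refused whole. A call with a gripper value outside its range is refused whole. OPENING is the closure, from -1 (fully open) to 1 (shut), set as the call begins (- or left out, the last holds). The fingers move at their own pace and stop on an object; the grip force is fixed at half the most. Time passes only in rows, so rows that do not move let the fingers close. It gives the time, the measured TCP pose, the force and the opening at its end, in the units of the state.
- bot.get_obs(): the state, without advancing time (a new reading comes with each control period).
- capture(name): name is "scene" or "side" or "wrist"; returns the picture (480x640x3 uint8, red, green, blue); there is no depth.
- camera_params(name): a dict with "fx", "fy", "cx", "cy" (pixels), "rvec" (rotation vector, rad) and "tvec" (3), from world to camera coordinates, as OpenCV has them. Camera axes: x right, y down, z forward; pixel columns grow to the right and rows downward; lengths in mm; the calibration is good to about 2 mm. A picture is of the moment at which its call begins: read the wrist's pose just before it. camera_params takes no time and is no camera call; for the wrist camera it gives the pose at the moment of the call.
- bot.close_job(): hands the job in, once; it reports no verdict.
The state is a dict: "time": time; "joint_positions": joint angles; "dq": joint speeds; "tau": joint torques, N m; "tool_pos": TCP position; "tcp_rot": TCP orientation; "contact_force": force on the tool from outside, world axes, zero at the start; "moment": the same for the moment, N m; "grip_width": finger opening in mm.
Only numpy, scipy, OpenCV 4.12 (cv2) and the standard library are available. Lean on these libraries where they do the work, as an engineer would, in place of code of your own. Each camera call takes 0.05 s, during which the arm holds its last target.

## Working session

There is one attempt and no reset: what is moved stays moved. The work goes in short steps, Python scripts to look and compute and a shell command to move; the robot and the scene stay as the last step left them, time stands still between calls to the robot, and variables do not carry over. Pictures are saved under pics/ and viewed, and the job is handed in when it is done.

```bash
mkdir -p pics; ls; python3 - <<'E'
from plant import bot,capture,camera_params
import cv2
o=bot.get_obs(); print(o)
for n in ["scene","side","wrist"]:
    print(n,camera_params(n)); cv2.imwrite(f"pics/{n}0.png",capture(n)[:,:,::-1])
E
```

```text
pics
{'time': 0.0, 'joint_positions': array([ 1.13797672e+00,  3.42732979e-01,  1.52502342e+00,  5.12970996e-06,
        1.27539526e+00, -1.45998376e-01]), 'dq': array([-0.00037952,  0.00040612, -0.00114229, -0.00075957,  0.00062113,
        0.00062816]), 'tau': array([-8.28740008e-05, -4.31245816e+01, -2.44216669e+01,  7.17364135e-02,
        5.59779222e-02, -1.17519794e-04]), 'tool_pos': array([148.3278209 , 503.18419071, 226.03740714]), 'tcp_rot': array([-3.14136100e+00,  1.54170269e-03,  1.28397377e+00]), 'contact_force': array([0.01880411, 0.07654286, 0.76726011]), 'moment': array([-0.06665774,  0.05422983,  0.02890344]), 'grip_width': 91.76448587669172}
scene {'fx': 529.189330671994, 'fy': 529.189330671994, 'cx': 315.2081737095126, 'cy': 244.09799467466482, 'rvec': array([ 2.0611477 ,  1.5721593 , -0.49685086]), 'tvec': array([-175.32533929, -352.81090621, 1274.37263934])}
side {'fx': 594.7317800884249, 'fy': 594.7317800884249, 'cx': 321.5442456901541, 'cy': 229.21425682426343, 'rvec': array([ 2.11907961, -0.06055231,  0.04341736]), 'tvec': array([-576.25608474,  163.29466961, 1017.5651298 ])}
wrist {'fx': 421.75749577841265, 'fy': 421.75749577841265, 'cx': 315.90301741322077, 'cy': 236.59691416897545, 'rvec': array([-2.30974018, -1.72807239, -0.26435927]), 'tvec': array([-524.55369241,  -38.02035533,  391.02734685])}
```

View pics/scene0.png

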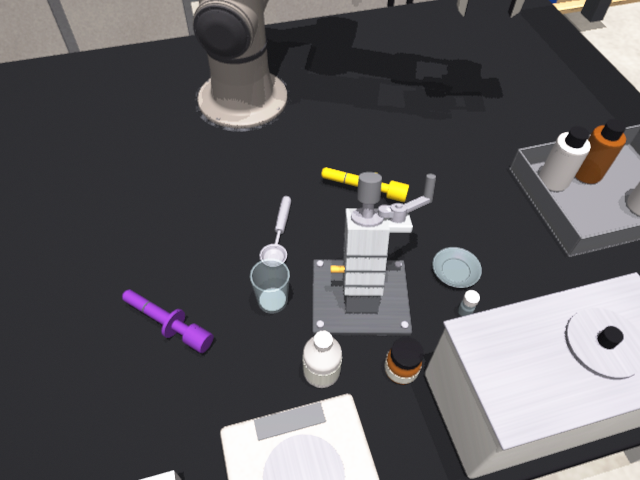

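View pics/side0.png

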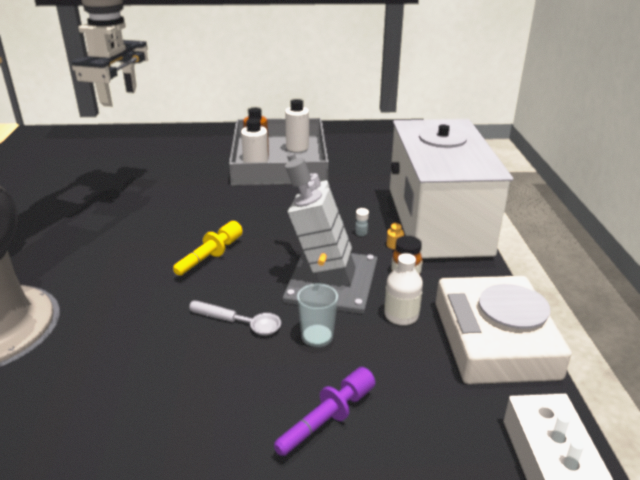

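View pics/wrist0.png

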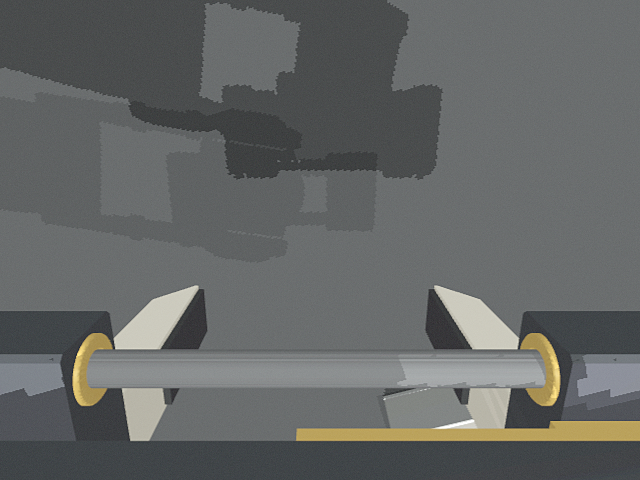

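```bash
python3 - <<'E'
import cv2
a=cv2.imread("pics/scene0.png")[160:340,300:460]; cv2.imwrite("pics/sc_z.png",cv2.resize(a,None,fx=3.3,fy=3.3,interpolation=cv2.INTER_CUBIC))
a=cv2.imread("pics/side0.png")[145:315,270:390]; cv2.imwrite("pics/si_z.png",cv2.resize(a,None,fx=3.5,fy=3.5,interpolation=cv2.INTER_CUBIC))
E
```

```text
(no output)
```

View pics/sc_z.png

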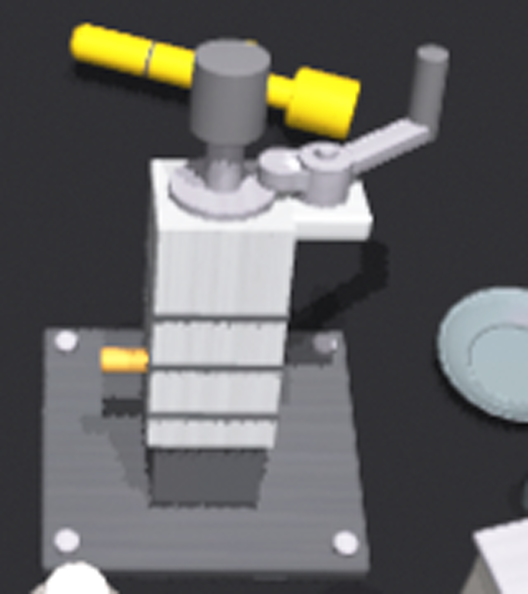

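View pics/si_z.png

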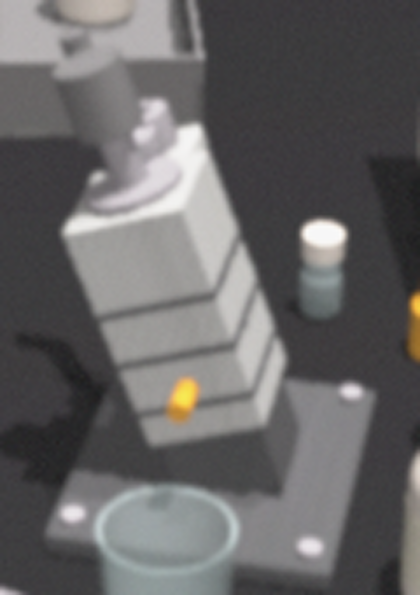

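```bash
cat > h.py <<'E'
import numpy as np,cv2
from plant import camera_params
def cam(n,p=None):
    p=p or camera_params(n); R=cv2.Rodrigues(p["rvec"])[0]; K=np.array([[p["fx"],0,p["cx"]],[0,p["fy"],p["cy"]],[0,0,1.]]); return K,R,np.array(p["tvec"])
def ray(c,px):
    K,R,t=c; d=R.T@np.linalg.solve(K,np.array([px[0],px[1],1.])); return -R.T@t,d/np.linalg.norm(d)
def onz(c,px,z):
    o,d=ray(c,px); return o+d*(z-o[2])/d[2]
def tri(c1,p1,c2,p2):
    a,d=ray(c1,p1); b,e=ray(c2,p2)
    s=np.linalg.lstsq(np.c_[d,-e],b-a,rcond=None)[0]; p=a+d*s[0];q=b+e*s[1]
    return (p+q)/2,np.linalg.norm(p-q)
def proj(c,P):
    K,R,t=c; q=K@(R@np.array(P)+t); return q[:2]/q[2]
def S(u,v): return (300+u/3.3,160+v/3.3)
def D(u,v): return (270+u/3.5,145+v/3.5)
E
python3 - <<'E'
from h import *
np.set_printoptions(precision=1,suppress=True)
a=cam("scene"); b=cam("side")
for p in [(66,341),(326,343),(346,543),(67,541)]: print("scr",onz(a,S(*p),15))
for p in [(351,391),(73,513),(310,547)]: print("scr side",onz(b,D(*p),15))
print("face near", onz(a,S(152,160),161.2)); print("far R,L",onz(a,S(155,230),183.1),onz(a,S(297,233),183.1))
print("side near R",onz(b,D(65,232),161.2),"far R",onz(b,D(183,212),183.1),"farL",onz(b,D(203,126),183.1))
print("knobtop",onz(a,S(232,58),241.6))
print("knobtop side",tri(a,S(232,58),b,D(82,60)))
print("post top",onz(a,S(433,53),215),"post bot",onz(a,S(426,130),180))
print("pivot",onz(a,S(325,152),195))
E
```

```text
scr [520.2  46.4  15. ]
scr [559.5 186.7  15. ]
scr [679.2 152.2  15. ]
scr [640.2  12.9  15. ]
scr side [683.  150.4  15. ]
scr side [524.3  45.8  15. ]
scr side [643.7  11.3  15. ]
face near [521.   87.7 161.2]
far R,L [578.8  69.7 183.1] [597.6 132.9 183.1]
side near R [523.9  83.1 161.2] far R [581.1  61.4 183.1] farL [597.2 152.6 183.1]
knobtop [535.5 116.6 241.6]
knobtop side (array([534.1, 117.2, 239.2]), np.float64(1.1157591707508987))
post top [534.4 221.3 215. ] post bot [552.2 217.2 180. ]
pivot [563.9 157.9 195. ]
```

```bash
cat >> h.py <<'E'
from scipy.spatial.transform import Rotation as Ro
yaw=-.275; M=np.array([559,109.5,172.1])
h_=np.array([np.cos(yaw),np.sin(yaw),0]); Bz=np.array([0,0,np.cos(.35)])-np.sin(.35)*h_; Bx=np.cos(.35)*h_+np.array([0,0,np.sin(.35)]); By=np.cross(Bz,Bx)
B=np.c_[Bx,By,Bz]
def w(p): return M+B@np.array(p,float)
def bl(P): return B.T@(np.array(P)-M)
Rt=np.c_[Bx,-By,-Bz]
def post(th,z): a=np.pi/4+th; return w([-70*np.cos(a),48+70*np.sin(a),z])
def st():
    from plant import bot
    o=bot.get_obs(); R=Ro.from_euler("xyz",o["tcp_rot"]).as_matrix()
    print("t",round(o["time"],2),"tcp barrel",bl(o["tool_pos"]).round(1),"F",o["contact_force"].round(1),"Fb",(B.T@o["contact_force"]).round(1),"grip",round(o["grip_width"],1),"j",o["joint_positions"].round(2))
    return o,R
def go(p,Rg=Rt):
    o,R=st(); d=(w(p)-o["tool_pos"])/20; r=Ro.from_matrix(Rg@R.T).as_rotvec(); r=r/np.radians(6)
    print("shift rows",d.round(3),"turn rows",r.round(3))
E
python3 - <<'E'
from h import *
np.set_printoptions(precision=2,suppress=True)
a=cam("scene"); b=cam("side")
for th in np.arange(-.1,.45,.1): print(th,proj(a,post(th,55)),proj(a,post(th,18)),proj(b,post(th,55)))
print("meas",S(433,53),S(426,130))
go([-90,108,60]); print(w([-90,108,60]),w([-90,108,27]))
E
```

```text
-0.1 [423.51 173.07] [420.68 193.31] [283.38 155.99]
0.0 [427.23 174.41] [424.31 194.71] [286.33 154.32]
0.1 [430.74 175.91] [427.71 196.27] [289.44 152.7 ]
0.20000000000000004 [433.99 177.54] [430.87 197.98] [292.67 151.15]
0.30000000000000004 [436.95 179.3 ] [433.75 199.81] [296.   149.68]
0.4 [439.6  181.17] [436.31 201.77] [299.41 148.3 ]
meas (431.21212121212125, 176.06060606060606) (429.0909090909091, 199.3939393939394)
t 0.15 tcp barrel [-453.1  267.5  223. ] F [-0.1 -0.2 -1. ] Fb [-0.4 -0.2 -0.9] grip 91.9 j [ 1.14  0.34  1.52 -0.    1.28 -0.15]
shift rows [ 16.94 -13.06  -1.43] turn rows [  1.79  -3.25 -14.72]
[487.16 241.99 197.6 ] [498.05 238.91 166.6 ]
```

```bash
python3 -m jog '{"xyz":[[0.9,-0.7,0],[0.9,-0.7,0],[0.9,-0.7,0],[0.9,-0.7,0],[0.9,-0.7,0],[0.9,-0.7,0],[0.9,-0.7,0],[0.9,-0.7,0],[0.9,-0.7,0]],"angular":[[0.1,-0.18,-0.82],[0.1,-0.18,-0.82],[0.1,-0.18,-0.82],[0.1,-0.18,-0.82],[0.1,-0.18,-0.82],[0.1,-0.18,-0.82],[0.1,-0.18,-0.82],[0.1,-0.18,-0.82],[0.1,-0.18,-0.82]]}' 1; python3 -c "
from h import *
go([-92,105,60])"
```

```text
time: 1.05
tool_pos: [313.3, 372.2, 223.6]
tcp_rot: [3.069, -0.176, 0.489]
contact_force: [0.0, -0.6, -0.6]
grip_width: 24.2
t 1.05 tcp barrel [-271.5  186.1  153.9] F [ 0.  -0.6 -0.6] Fb [-0.  -0.6 -0.6] grip 24.2 j [ 0.79  0.2   1.74 -0.14  1.05  0.37]
shift rows [ 8.563 -6.631 -1.334] turn rows [ 0.862 -1.618 -7.094]
```

```bash
python3 -m jog '{"xyz":[[0.85,-0.66,-0.1],[0.85,-0.66,-0.1],[0.85,-0.66,-0.1],[0.85,-0.66,-0.1],[0.85,-0.66,-0.1],[0.85,-0.66,-0.1],[0.85,-0.66,-0.1],[0.85,-0.66,-0.1],[0.85,-0.66,-0.1],[0.85,-0.66,-0.1]],"angular":[[0.09,-0.17,-0.74],[0.09,-0.17,-0.74],[0.09,-0.17,-0.74],[0.09,-0.17,-0.74],[0.09,-0.17,-0.74],[0.09,-0.17,-0.74],[0.09,-0.17,-0.74],[0.09,-0.17,-0.74],[0.09,-0.17,-0.74],[0.09,-0.17,-0.74]]}' 1; python3 - <<'E'
from h import *
from plant import capture
go([-92,104,27])
cv2.imwrite("pics/s1.png",cv2.resize(capture("scene")[120:300,270:470,::-1],None,fx=3.3,fy=3.3,interpolation=cv2.INTER_CUBIC))
E
```

```text
time: 2.05
tool_pos: [488.2, 232.7, 201.1]
tcp_rot: [-3.131, -0.359, -0.345]
contact_force: [-0.4, 0.4, -0.3]
grip_width: 0.3
t 2.05 tcp barrel [-85.5  99.3  62. ] F [-0.4  0.4 -0.3] Fb [-0.6  0.3 -0.1] grip 0.3 j [ 0.45  0.28  1.75 -0.32  0.87  0.97]
shift rows [ 0.347  0.144 -1.757] turn rows [-0.066  0.111  0.631]
```

View pics/s1.png

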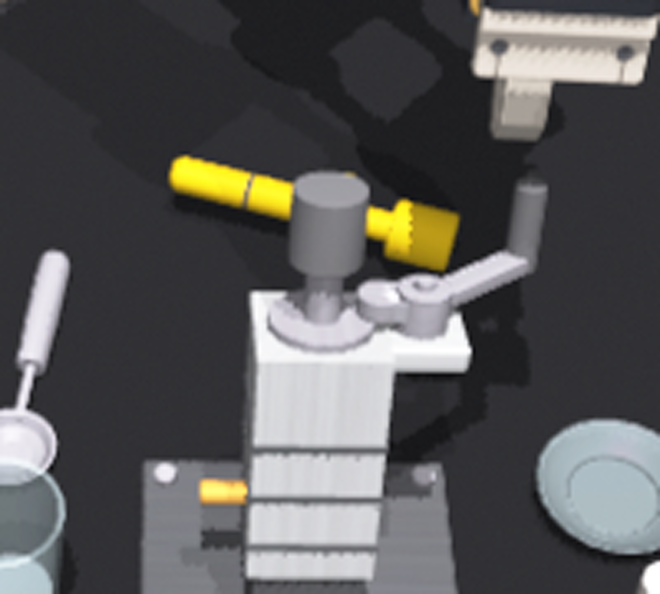

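Fingers (520,110 in the crop) are closed, behind the post (528,215) from the robot's side and in line with it. Descending next.

```bash
python3 -m jog '{"xyz":[[0.1,0.05,-0.6],[0.1,0.05,-0.6],[0.1,0.05,-0.6],[0,0,0]],"angular":[[0,0.04,0.22],[0,0.04,0.22],[0,0.04,0.2],[0,0,0]]}' 1; python3 - <<'E'
from h import *
go([-75,102,27])
print((B.T@np.array([1,0,0])).round(3),(Bx).round(3),By.round(3),Bz.round(3))
E
```

```text
time: 2.5
tool_pos: [495.9, 233.6, 162.8]
tcp_rot: [-3.136, -0.346, -0.278]
contact_force: [-0.2, -0.7, -0.0]
grip_width: 0.4
t 2.5 tcp barrel [-91.9 102.3  23.6] F [-0.2 -0.7 -0. ] Fb [ 0.  -0.7 -0. ] grip 0.4 j [ 0.43  0.33  1.79 -0.31  0.77  0.9 ]
shift rows [ 0.703 -0.216  0.449] turn rows [-0.055 -0.024  0.015]
[ 0.904  0.272 -0.33 ] [ 0.904 -0.255  0.343] [ 0.272  0.962 -0.   ] [-0.33   0.093  0.939]
```

```bash
python3 -m jog '{"xyz":[[0.32,-0.08,0.22],[0.34,-0.1,0.2],[0.36,-0.1,0.14],[0.38,-0.03,0.14],[0.38,-0.03,0.14],[0,0,0]],"angular":[[0,0,0],[0,0,0],[0,0,0],[0,0,0],[0,0,0],[0,0,0]]}' 1; python3 - <<'E'
from h import *
from plant import capture
st()
cv2.imwrite("pics/s2.png",cv2.resize(capture("scene")[120:300,270:470,::-1],None,fx=3.3,fy=3.3,interpolation=cv2.INTER_CUBIC))
E
```

```text
time: 3.1
tool_pos: [533.8, 228.1, 183.0]
tcp_rot: [-3.134, -0.346, -0.279]
contact_force: [0.4, 0.3, 0.1]
grip_width: 0.7
t 3.1 tcp barrel [-49.3 107.3  29.6] F [0.4 0.3 0.1] Fb [0.4 0.4 0. ] grip 0.7 j [ 0.38  0.36  1.69 -0.28  0.83  0.82]
```

View pics/s2.png

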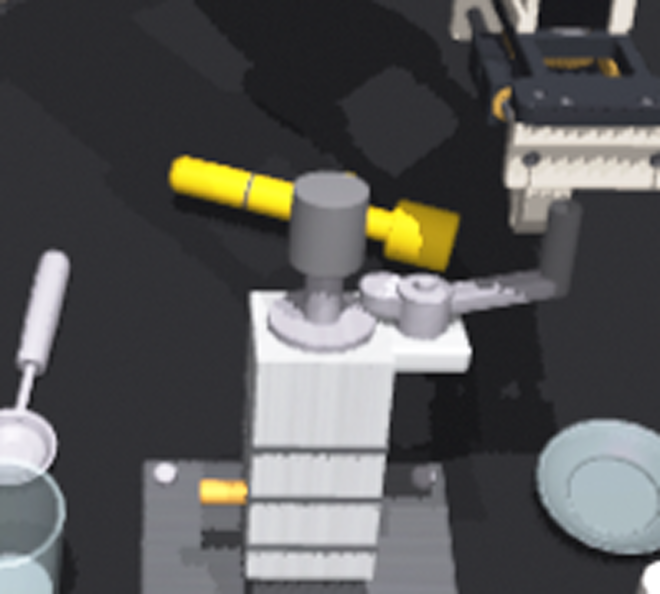

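The post (563,250) is being pushed but sits near the finger's left edge, so I shift left as I go on.

```bash
python3 -m jog '{"xyz":[[0.24,0.2,0.03],[0.36,0.05,0.1],[0.38,0,0.12],[0.36,-0.1,0.13],[0.36,-0.1,0.13],[0,0,0]],"angular":[[0,0,0],[0,0,0],[0,0,0],[0,0,0],[0,0,0],[0,0,0]]}' 1; python3 - <<'E'
from h import *
from plant import capture
st()
cv2.imwrite("pics/s3.png",cv2.resize(capture("scene")[120:300,270:470,::-1],None,fx=3.3,fy=3.3,interpolation=cv2.INTER_CUBIC))
E
```

```text
time: 3.75
tool_pos: [570.1, 228.5, 194.0]
tcp_rot: [-3.135, -0.345, -0.278]
contact_force: [-0.2, 0.5, 0.3]
grip_width: 0.5
t 3.75 tcp barrel [-12.8 117.5  27.9] F [-0.2  0.5  0.3] Fb [-0.2  0.5  0.4] grip 0.5 j [ 0.36  0.4   1.58 -0.26  0.89  0.77]
```

View pics/s3.png

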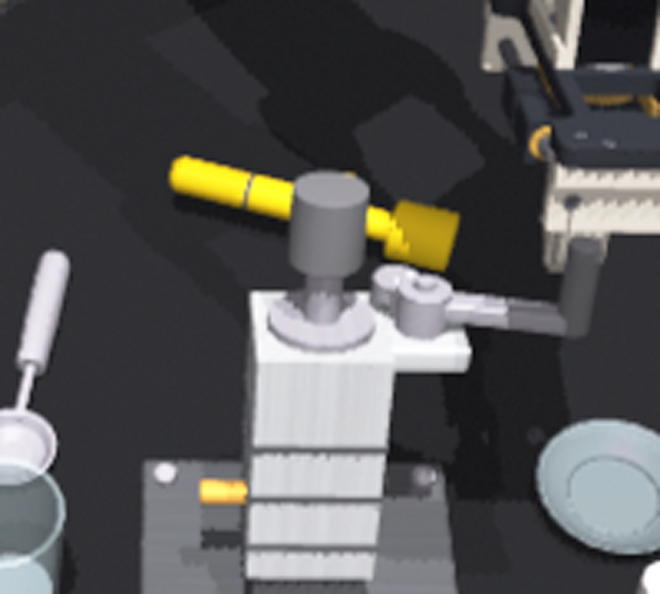

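```bash
python3 -m jog '{"xyz":[[0.36,-0.12,0.12],[0.35,-0.15,0.13],[0.34,-0.17,0.13],[0,0,0]],"angular":[[0,0,0],[0,0,0],[0,0,0],[0,0,0]]}' 1; python3 - <<'E'
from h import *
from plant import capture
st()
a=cam("scene")
for th in np.arange(.8,1.6,.1): print(th.round(1),((proj(a,post(th,55))-[270,120])*3.3).round(0),bl(post(th,0)).round())
cv2.imwrite("pics/s4.png",cv2.resize(capture("scene")[120:300,270:470,::-1],None,fx=3.3,fy=3.3,interpolation=cv2.INTER_CUBIC))
E
```

```text
time: 4.2
tool_pos: [591.2, 218.0, 201.1]
tcp_rot: [-3.138, -0.342, -0.278]
contact_force: [-0.5, -0.5, 0.1]
grip_width: 0.6
t 4.2 tcp barrel [ 11.4 113.2  26.7] F [-0.5 -0.5  0.1] Fb [-0.3 -0.6  0.2] grip 0.6 j [ 0.33  0.42  1.53 -0.24  0.92  0.72]
0.8 [582. 229.] [  1. 118.   0.]
0.9 [584. 236.] [  8. 118.  -0.]
1.0 [585. 244.] [ 15. 116.   0.]
1.1 [584. 251.] [ 22. 115.  -0.]
1.2 [582. 258.] [ 28. 112.   0.]
1.3 [577. 265.] [ 34. 109.   0.]
1.4 [572. 271.] [ 40. 105.  -0.]
1.5 [564. 277.] [ 46. 101.  -0.]
```

View pics/s4.png

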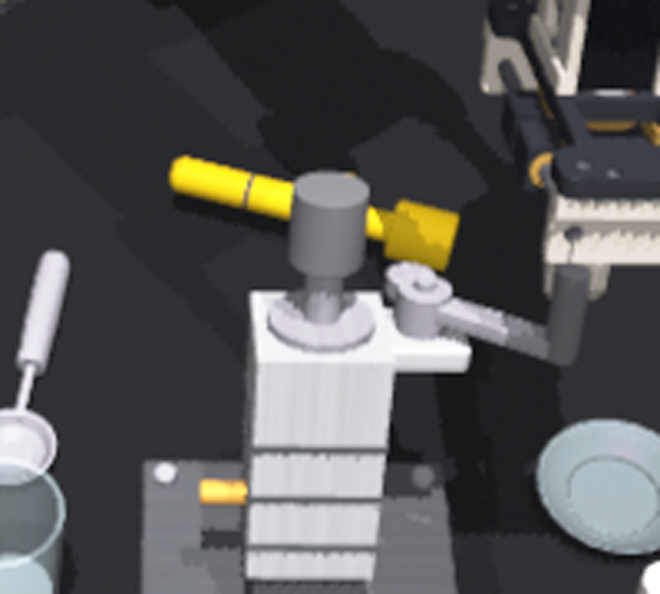

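```bash
python3 -m jog '{"xyz":[[0.16,-0.14,0.07],[0.16,-0.14,0.07]],"angular":[[0,0,0],[0,0,0]]}' 1;python3 -c "
from h import *
st()"; python3 -m jog '{"xyz":[[0.12,-0.06,0.05]],"angular":[[0,0,0]]}' 1; python3 - <<'E'
from h import *
from plant import capture
st()
cv2.imwrite("pics/s5.png",cv2.resize(capture("scene")[120:300,270:470,::-1],None,fx=3.3,fy=3.3,interpolation=cv2.INTER_CUBIC))
E
```

```text
time: 4.45
tool_pos: [596.7, 212.5, 203.4]
tcp_rot: [-3.139, -0.34, -0.277]
contact_force: [-4.8, -1.2, 0.4]
grip_width: 0.3
t 4.45 tcp barrel [ 18.6 109.4  26.5] F [-4.8 -1.2  0.4] Fb [-3.9 -2.5  1.8] grip 0.3 j [ 0.31  0.42  1.52 -0.23  0.92  0.71]
time: 4.55
tool_pos: [597.2, 212.0, 203.4]
tcp_rot: [-3.139, -0.335, -0.278]
contact_force: [-15.6, 8.0, 1.4]
grip_width: 0.0
t 4.55 tcp barrel [ 19.1 109.   26.4] F [-15.6   8.    1.4] Fb [-15.7   3.4   7.2] grip 0.0 j [ 0.31  0.42  1.52 -0.23  0.93  0.7 ]
```

View pics/s5.png

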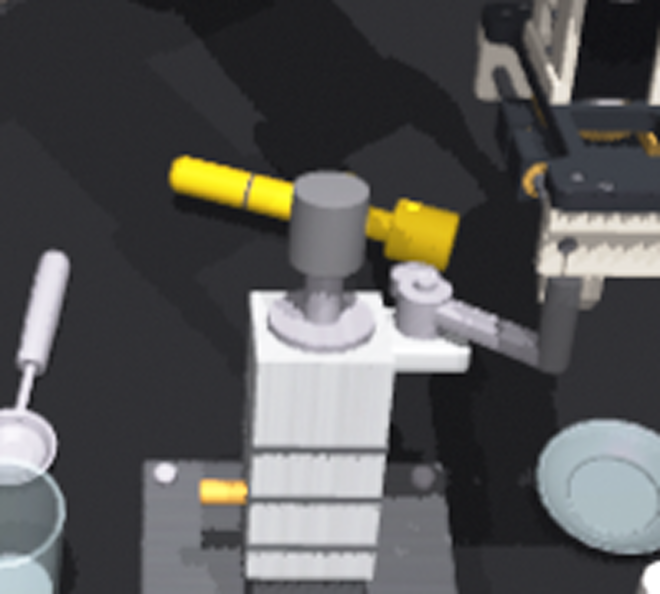

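Lever against its stop: post top at (562,279), predicted (564,277) for 1.5 rad, force up to 16 N. Backing off and up.

```bash
python3 -m jog '{"xyz":[[-0.6,0.17,-0.22],[-0.6,0.17,-0.22],[-0.33,0.1,0.9],[-0.33,0.1,0.9],[-0.33,0.1,0.9],[-0.33,0.1,0.9]],"angular":[[0,0,0],[0,0,0],[0,0,0],[0,0,0],[0,0,0],[0,0,0]]}' 1; python3 - <<'E'
from h import *
go([0,0,95])
E
```

```text
time: 5.2
tool_pos: [547.2, 227.5, 267.7]
tcp_rot: [-3.137, -0.337, -0.276]
contact_force: [0.1, 0.3, 0.1]
grip_width: 0.6
t 5.2 tcp barrel [ -8.  110.4 104.7] F [0.1 0.3 0.1] Fb [0.1 0.3 0.1] grip 0.6 j [ 0.37  0.3   1.52 -0.23  1.06  0.73]
shift rows [-0.975 -5.459 -0.317] turn rows [-0.072 -0.111 -0.002]
```

```bash
python3 -m jog '{"xyz":[[-0.15,-0.88,-0.02],[-0.15,-0.88,-0.02],[-0.15,-0.88,-0.02],[-0.15,-0.88,-0.02],[-0.15,-0.88,-0.02],[-0.15,-0.88,-0.02],[0,0,0]],"angular":[[0,-0.02,0],[0,-0.02,0],[0,-0.02,0],[0,-0.02,0],[0,-0.02,0],[0,-0.02,0],[0,0,0]]}' -1; python3 - <<'E'
from h import *
from plant import capture
go([0,0,38])
cv2.imwrite("pics/s6.png",cv2.resize(capture("scene")[100:300,270:470,::-1],None,fx=3,fy=3,interpolation=cv2.INTER_CUBIC))
cv2.imwrite("pics/d6.png",cv2.resize(capture("side")[90:270,220:420,::-1],None,fx=3.3,fy=3.3,interpolation=cv2.INTER_CUBIC))
cv2.imwrite("pics/w6.png",capture("wrist")[:,:,::-1])
E
```

```text
time: 5.9
tool_pos: [534.0, 120.3, 274.6]
tcp_rot: [-3.122, -0.369, -0.276]
contact_force: [-0.0, -0.0, 0.2]
grip_width: 51.8
t 5.9 tcp barrel [  9.7   3.6 105.5] F [-0.  -0.   0.2] Fb [ 0.1 -0.   0.2] grip 51.8 j [ 0.16  0.17  1.68 -0.17  0.95  0.51]
shift rows [ 0.625 -0.364 -3.339] turn rows [-0.114  0.225 -0.057]
```

View pics/s6.png

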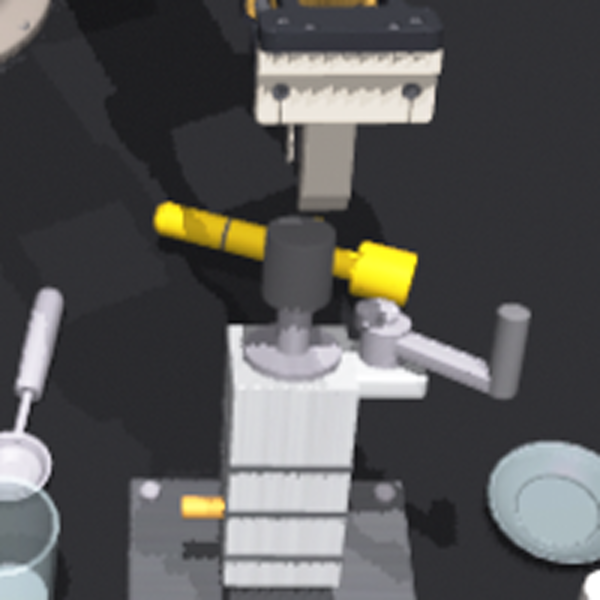

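View pics/d6.png

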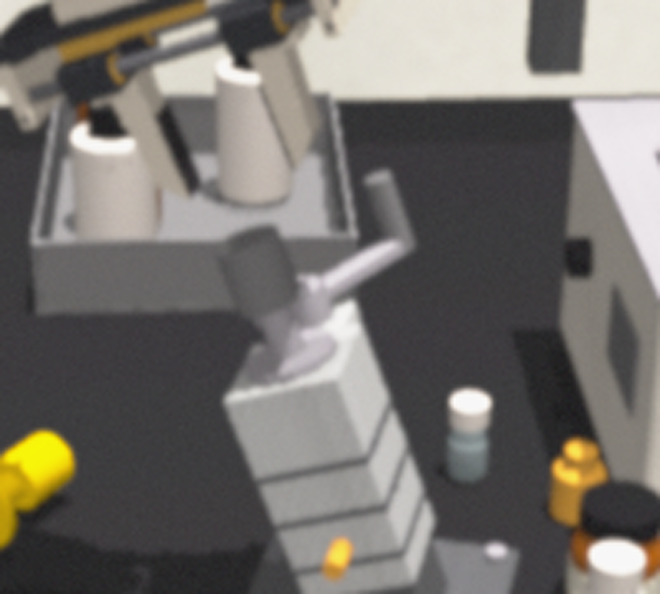

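View pics/w6.png

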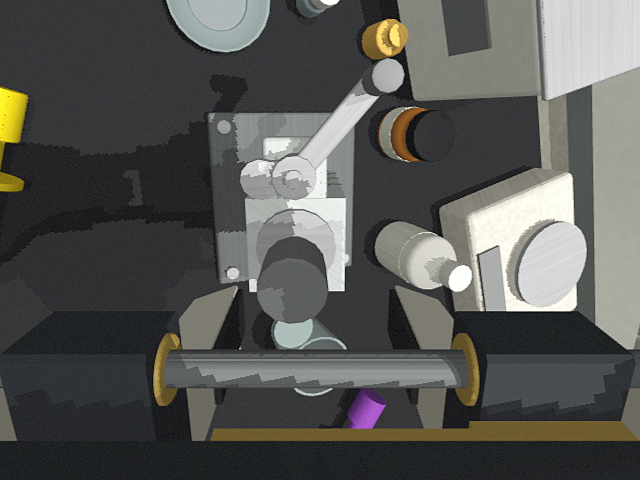

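The lever is clear of the flange in all three views and the plunger is still home. I check the axis with the wrist view (knob top about (293,285), radius 35).

```bash
python3 - <<'E'
from h import *
c=cam("wrist")
for nm,p in dict(knobtop=[0,0,74],knobbot=[0,0,36],flange=[0,0,6],c1=[32,32,0],c2=[-32,32,0],c3=[32,-32,0],c4=[-32,-32,0],post=bl(post(1.5,55)),topL=[0,18,74],topR=[0,-18,74],topx=[18,0,74],topmx=[-18,0,74]).items(): print(nm,proj(c,w(p)).round(0))
im=cv2.imread("pics/w6.png").astype(int); 
print("row285",[ (x,im[285,x].tolist()) for x in range(248,340,4)])
print("col292",[(y,im[y,292].tolist()) for y in range(200,335,4)])
E
```

```text
knobtop [295. 292.]
knobbot [297. 265.]
flange [298. 249.]
c1 [348. 198.]
c2 [247. 198.]
c3 [346. 291.]
c4 [252. 292.]
post [392.  76.]
topL [295. 257.]
topR [296. 325.]
topx [332. 292.]
topmx [258. 292.]
row285 [(248, [33, 32, 32]), (252, [218, 223, 219]), (256, [177, 182, 176]), (260, [92, 91, 92]), (264, [93, 94, 94]), (268, [89, 92, 90]), (272, [90, 94, 92]), (276, [93, 96, 94]), (280, [89, 91, 91]), (284, [91, 93, 93]), (288, [95, 97, 96]), (292, [91, 93, 92]), (296, [93, 95, 96]), (300, [92, 95, 92]), (304, [88, 92, 90]), (308, [97, 98, 94]), (312, [89, 92, 90]), (316, [95, 95, 95]), (320, [92, 93, 92]), (324, [99, 98, 98]), (328, [206, 211, 206]), (332, [218, 223, 218]), (336, [217, 221, 217])]
col292 [(200, [238, 243, 238]), (204, [237, 243, 239]), (208, [206, 211, 206]), (212, [153, 152, 152]), (216, [198, 196, 195]), (220, [151, 150, 151]), (224, [123, 123, 122]), (228, [124, 123, 123]), (232, [133, 131, 128]), (236, [116, 114, 115]), (240, [69, 71, 70]), (244, [68, 69, 67]), (248, [71, 74, 70]), (252, [70, 70, 70]), (256, [68, 76, 73]), (260, [98, 100, 98]), (264, [93, 94, 91]), (268, [94, 96, 94]), (272, [94, 97, 95]), (276, [95, 95, 92]), (280, [93, 95, 92]), (284, [95, 98, 96]), (288, [92, 93, 95]), (292, [93, 95, 92]), (296, [94, 96, 92]), (300, [95, 97, 94]), (304, [96, 96, 93]), (308, [91, 94, 90]), (312, [92, 93, 90]), (316, [93, 94, 91]), (320, [95, 96, 94]), (324, [194, 196, 180]), (328, [186, 190, 174]), (332, [187, 190, 172])]
```

```bash
sed -i 's/M=np.array(\[559,109.5,172.1\])/M=np.array([557.9,109.8,171.8])/' h.py; python3 -c "
from h import *
go([0,0,90])"
```

```text
t 6.05 tcp barrel [ 10.6   5.5 105.3] F [-0.2 -0.3 -0.4] Fb [-0.3 -0.3 -0.4] grip 63.8 j [ 0.16  0.18  1.68 -0.17  0.95  0.51]
shift rows [-0.302 -0.201 -0.902] turn rows [-0.121  0.221 -0.071]
```

```bash
python3 -m jog '{"xyz":[[-0.15,-0.1,-0.45],[-0.15,-0.1,-0.45],[0,0,0],[0,0,0]],"angular":[[-0.06,0.11,-0.03],[-0.06,0.11,-0.03],[0,0,0],[0,0,0]]}' -1; python3 -c "
from h import *
go([0,0,36])"
```

```text
time: 6.45
tool_pos: [528.0, 120.0, 254.1]
tcp_rot: [3.14, -0.348, -0.271]
contact_force: [0.3, -0.3, -0.2]
grip_width: 90.8
t 6.45 tcp barrel [-1.4  1.7 88.2] F [ 0.3 -0.3 -0.2] Fb [ 0.3 -0.2 -0.3] grip 90.8 j [ 0.17  0.2   1.7  -0.18  0.93  0.53]
shift rows [ 0.903 -0.343 -2.426] turn rows [ 0.008 -0.025 -0.034]
```

```bash
python3 -m jog '{"xyz":[[0.18,-0.07,-0.47],[0.18,-0.07,-0.47],[0.18,-0.07,-0.47],[0.18,-0.07,-0.47],[0.15,-0.06,-0.4],[0,0,0]],"angular":[[0,0,0],[0,0,0],[0,0,0],[0,0,0],[0,0,0],[0,0,0]]}' -1; python3 - <<'E'
from h import *
from plant import capture
go([0,0,36])
cv2.imwrite("pics/w7.png",capture("wrist")[:,:,::-1])
cv2.imwrite("pics/d7.png",cv2.resize(capture("side")[90:270,220:420,::-1],None,fx=3.3,fy=3.3,interpolation=cv2.INTER_CUBIC))
E
```

```text
time: 7.05
tool_pos: [546.7, 112.7, 203.4]
tcp_rot: [3.139, -0.346, -0.27]
contact_force: [-1.1, 0.5, 0.8]
grip_width: 91.7
t 7.05 tcp barrel [-0.  -0.2 33.7] F [-1.1  0.5  0.8] Fb [-0.9  0.2  1.2] grip 91.7 j [ 0.15  0.28  1.75 -0.19  0.81  0.53]
shift rows [-0.034  0.021  0.111] turn rows [ 0.009 -0.039 -0.037]
```

View pics/w7.png

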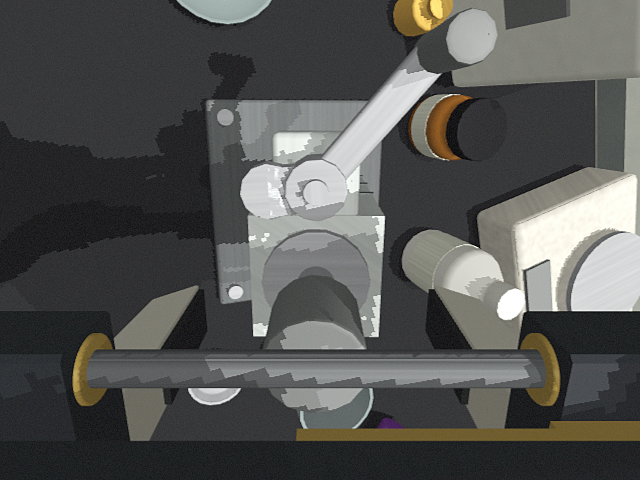

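View pics/d7.png

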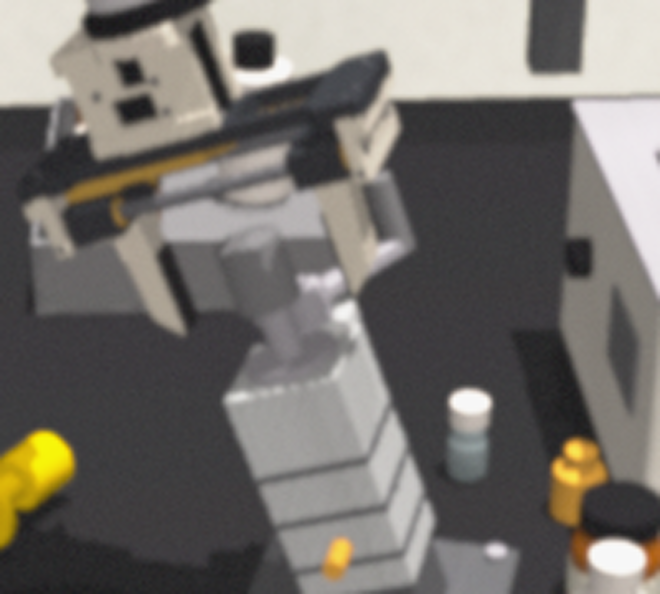

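The knob (317,390) is centred between the two open fingers. Close.

```bash
python3 -m jog '{"xyz":[[-0.03,0.02,0.11],[0,0,0],[0,0,0],[0,0,0],[0,0,0],[0,0,0],[0,0,0],[0,0,0],[0,0,0],[0,0,0]],"angular":[[0,-0.04,-0.04],[0,0,0],[0,0,0],[0,0,0],[0,0,0],[0,0,0],[0,0,0],[0,0,0],[0,0,0],[0,0,0]]}' 1; python3 -m jog '{"xyz":[[0,0,0],[0,0,0]],"angular":[[0,0,0],[0,0,0]]}'; python3 -c "
from h import *
go([0,0,91])"
```

```text
time: 8.15
tool_pos: [545.6, 114.2, 208.8]
tcp_rot: [-3.14, -0.353, -0.275]
contact_force: [-1.1, -0.3, 1.7]
grip_width: 35.6
time: 8.35
tool_pos: [545.6, 114.2, 208.8]
tcp_rot: [-3.14, -0.353, -0.276]
contact_force: [-1.4, 0.2, 0.3]
grip_width: 35.5
t 8.35 tcp barrel [ 0.4  0.8 39.3] F [-1.4  0.2  0.3] Fb [-1.2 -0.2  0.7] grip 35.5 j [ 0.15  0.27  1.75 -0.2   0.81  0.54]
shift rows [-0.885  0.206  2.423] turn rows [-0.002  0.032  0.001]
```

```bash
python3 - <<'E'
from h import *
from plant import capture
cv2.imwrite("pics/d8f.png",capture("side")[:,:,::-1]);cv2.imwrite("pics/s8f.png",capture("scene")[:,:,::-1])
a=cv2.imread("pics/d8f.png")[150:250,260:360]; b=cv2.imread("pics/s8f.png")[150:250,330:430]
cv2.imwrite("pics/ds8.png",cv2.resize(np.hstack([a,b]),None,fx=4,fy=4,interpolation=cv2.INTER_CUBIC)); st()
E
```

```text
t 8.45 tcp barrel [ 0.4  0.8 39.3] F [-1.   0.6  1.4] Fb [-0.5  0.3  1.7] grip 35.3 j [ 0.15  0.27  1.75 -0.2   0.81  0.54]
```

View pics/ds8.png

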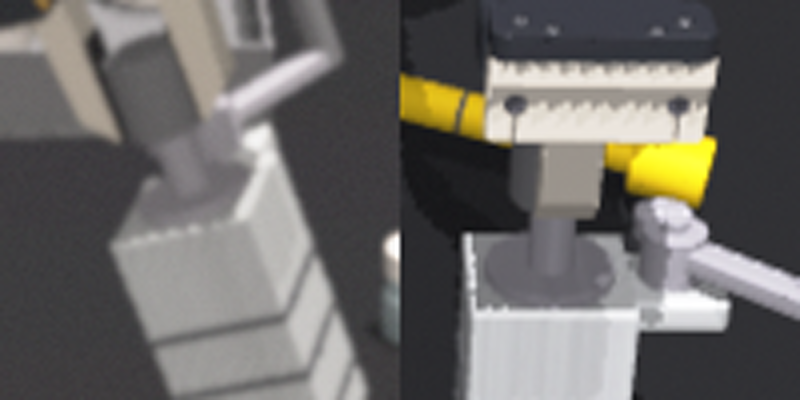

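Gripped on the knob, flange still flush on the face (side crop (190,205), scene crop (545,270)). Start drawing slowly.

```bash
python3 -m jog '{"xyz":[[-0.04,0.01,0.1],[-0.06,0.017,0.17],[-0.07,0.02,0.2],[-0.07,0.02,0.2],[-0.04,0.01,0.1]],"angular":[[0,0,0],[0,0,0],[0,0,0],[0,0,0],[0,0,0]]}'; python3 -c "
from h import *
go([0.4,0.8,94.3])"
```

```text
time: 8.95
tool_pos: [539.6, 115.5, 223.7]
tcp_rot: [-3.141, -0.351, -0.275]
contact_force: [1.9, 0.8, -5.0]
grip_width: 35.2
t 8.95 tcp barrel [-0.2  0.5 55.3] F [ 1.9  0.8 -5. ] Fb [-0.2  1.3 -5.2] grip 35.2 j [ 0.15  0.24  1.73 -0.19  0.85  0.53]
shift rows [-0.614  0.187  1.843] turn rows [0.001 0.013 0.003]
```

```bash
python3 -m jog '{"xyz":[[-0.05,0.017,0.15],[-0.07,0.02,0.21],[-0.07,0.02,0.21],[-0.07,0.02,0.21],[-0.07,0.02,0.21],[-0.07,0.02,0.21],[-0.04,0.01,0.12],[0,0,0]],"angular":[[0,0,0],[0,0,0],[0,0,0],[0,0,0],[0,0,0],[0,0,0],[0,0,0],[0,0,0]]}'; python3 - <<'E'
from h import *
from plant import capture
go([0.4,0.8,94.3])
a=capture("side")[120:240,250:370,::-1]; b=capture("scene")[130:250,320:440,::-1]
cv2.imwrite("pics/ds9.png",cv2.resize(np.hstack([a,b]),None,fx=3.3,fy=3.3,interpolation=cv2.INTER_CUBIC))
E
```

```text
time: 9.75
tool_pos: [529.5, 118.4, 253.0]
tcp_rot: [-3.141, -0.351, -0.275]
contact_force: [1.4, 0.8, -3.1]
grip_width: 35.4
t 9.75 tcp barrel [-0.1  0.6 86.4] F [ 1.4  0.8 -3.1] Fb [-0.   1.1 -3.3] grip 35.4 j [ 0.16  0.2   1.71 -0.18  0.93  0.53]
shift rows [-0.106  0.042  0.378] turn rows [-0.001  0.013  0.002]
```

View pics/ds9.png

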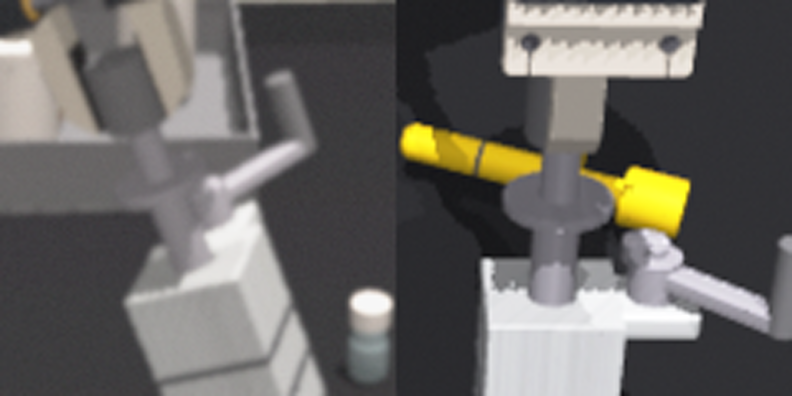

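Drawn 47 mm and straight, lateral force about 1 N, ring not out yet. Now the last 8 mm.

```bash
python3 -m jog '{"xyz":[[-0.04,0.015,0.13],[-0.04,0.015,0.13],[-0.02,0.007,0.07],[0,0,0],[0,0,0]],"angular":[[0,0,0],[0,0,0],[0,0,0],[0,0,0],[0,0,0]]}'; python3 - <<'E'
from h import *
from plant import capture
go([0.4,0.8,94.3])
a=capture("side"); b=capture("scene")
cv2.imwrite("pics/side10.png",a[:,:,::-1]);cv2.imwrite("pics/scene10.png",b[:,:,::-1])
cv2.imwrite("pics/ds10.png",cv2.resize(np.hstack([a[150:220,280:330,::-1],b[170:240,345:395,::-1]]),None,fx=7.9,fy=7.9,interpolation=cv2.INTER_CUBIC))
E
```

```text
time: 10.35
tool_pos: [527.4, 119.1, 259.2]
tcp_rot: [3.142, -0.35, -0.275]
contact_force: [0.9, 0.6, -4.5]
grip_width: 35.5
t 10.35 tcp barrel [ 0.   0.6 93.1] F [ 0.9  0.6 -4.5] Fb [-0.9  0.8 -4.5] grip 35.5 j [ 0.17  0.19  1.7  -0.18  0.94  0.53]
shift rows [0.    0.009 0.064] turn rows [0.001 0.003 0.003]
```

View pics/ds10.png

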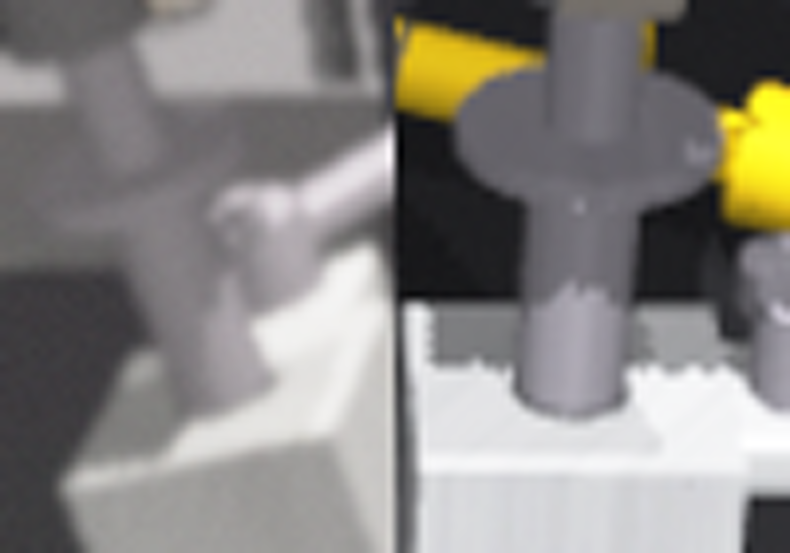

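The dark ring edge is just appearing at the mouth (575,410 in the scene half); TCP says 53.8 mm. Another 1.2 mm.

```bash
python3 -m jog '{"xyz":[[-0.01,0.003,0.03],[-0.01,0.003,0.03],[0,0,0],[0,0,0],[0,0,0]],"angular":[[0,0,0],[0,0,0],[0,0,0],[0,0,0],[0,0,0]]}'; python3 - <<'E'
from h import *
from plant import capture
go([0.4,0.8,94.3])
a=capture("side"); b=capture("scene")
cv2.imwrite("pics/side11.png",a[:,:,::-1]);cv2.imwrite("pics/scene11.png",b[:,:,::-1])
cv2.imwrite("pics/ds11.png",cv2.resize(np.hstack([a[150:220,280:330,::-1],b[170:240,345:395,::-1]]),None,fx=7.9,fy=7.9,interpolation=cv2.INTER_CUBIC))
# flange: predicted rim extremes for draw 55
c=cam("scene")
for q in (53,55,57): print(q,[proj(c,w([0,s*26,q])).round(1) for s in(1,-1)], "crop",[((proj(c,w([0,s*26,q]))-[345,170])*7.9+[395,0]).round() for s in (1,-1)])
E
```

```text
time: 10.95
tool_pos: [527.0, 119.1, 260.3]
tcp_rot: [3.141, -0.35, -0.275]
contact_force: [1.6, -0.7, -4.1]
grip_width: 35.7
t 10.95 tcp barrel [ 0.   0.6 94.2] F [ 1.6 -0.7 -4.1] Fb [ 0.2 -0.2 -4.4] grip 35.7 j [ 0.17  0.19  1.7  -0.18  0.95  0.53]
shift rows [0.018 0.005 0.009] turn rows [0.001 0.002 0.004]
53 [array([386. , 189.3]), array([352. , 188.9])] crop [array([719., 152.]), array([450., 150.])]
55 [array([386.1, 188.1]), array([352.1, 187.8])] crop [array([719., 143.]), array([451., 140.])]
57 [array([386.2, 187. ]), array([352.1, 186.6])] crop [array([720., 134.]), array([451., 131.])]
```

View pics/ds11.png

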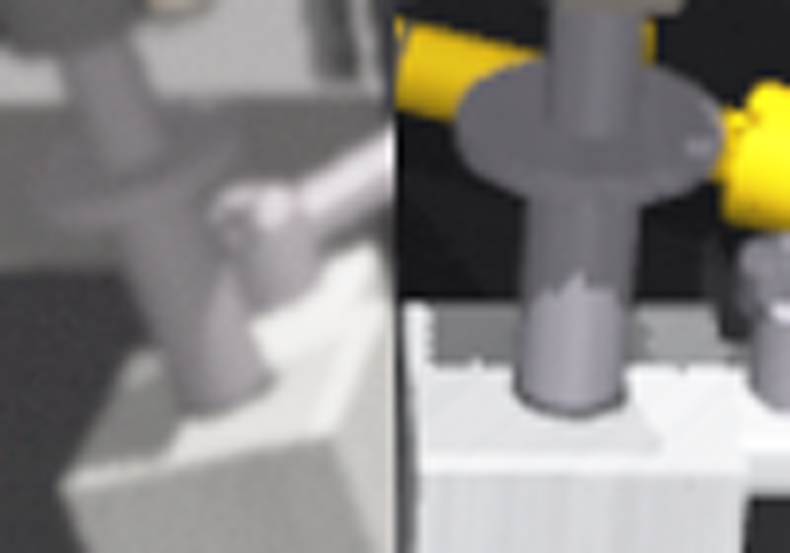

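View pics/scene11.png

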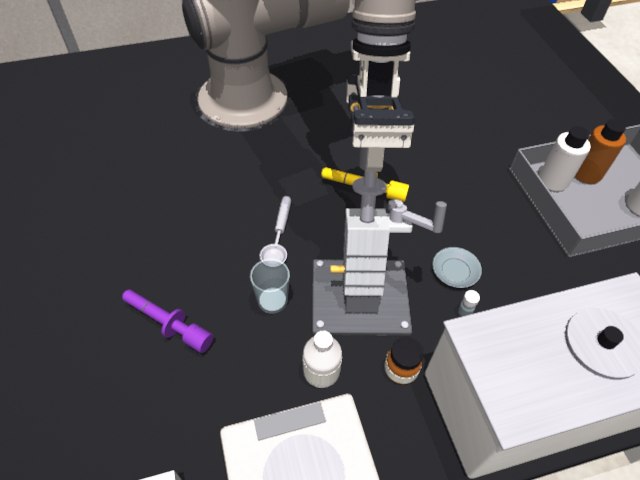

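The dark line now sits at the mouth (575,408 in the crop). The flange rim is at row ~130, where about 131 is predicted for a 55 mm draw. The bystanders are all where they started. Handing in.

```bash
python3 - <<'E'
from h import *
from plant import bot
o,_=st(); print(abs(o["dq"]).max()); print(bot.close_job()); st()
E
```

```text
t 11.05 tcp barrel [ 0.   0.6 94.2] F [ 1.2 -0.7 -3.5] Fb [ 0.1 -0.3 -3.7] grip 35.5 j [ 0.17  0.19  1.7  -0.18  0.95  0.53]
0.001728336066660703
the job is handed in; nothing more can be done
None
the job is handed in; nothing more can be done
```

I swung the cam lever fully open, drew the plunger about 55 mm straight along the bore, and handed the job in at 11 s, still gripping the knob and holding still.

- **Lever:** I pushed it with closed fingers until it met its stop. The force rose to about 17 N there, and the post's image position matched 1.5 rad. The plunger was still home afterwards.
- **Draw:** The tool's position readings give a 54.9 mm draw along the bore axis. The force was about 5 N along the bore and 1 N or less sideways.
- **Last checks:** The ring's dark line shows at the barrel's mouth, though only its upper edge is clearly visible. The flange rim sits about where a 55 mm draw predicts. The grip was 35.5 mm wide on the 36 mm knob, and joint speeds were near zero. By eye, the bystanders in the last overhead picture are where they started.

No check failed or disagreed. The tool rose about 5.6 mm while the gripper closed, although I had asked for about 2 mm. The flange was still flush after that, and I measured the draw from the gripped position.

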